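# Clamp the cork block in the sloped trimming jig

### The job

Get the cork sanding block ready for trimming: lay it flat on the sloped board of the plywood jig, its long side up against the low wooden stop along the bottom and one end up against the stop at the side, and let go of it. Then push the open toggle clamp's handle down over centre until it stays shut and its rubber pad holds the block. Leave the other things on the table where they are.

Things in the scene. Friction and masses are not known exactly. Their poses are not given: they have to be found in the camera images.
- cork_center (a point): centre of the loose cork sanding block, a plain brown cork brick 60 x 100 x 34 mm (its x, y, z axes; 0.04 to 0.07 kg) that starts lying flat on the table, 34 mm high, at any of three places right of the jig. Its grasp is across the 60 mm
- nest (a point): point on the top of the jig's sloped plywood board where the middle of the block's underside lies when seated (block centre 17 mm above it). x: up the slope; y: level, towards the clamp; z: square out of the board. The board slopes 26 degrees, is 150 mm long up the slope (x = -75 to 75 mm) and 255 mm wide (y = -82 to 172 mm). The jig is fixed
- lower_stop (a point): middle of the top edge of the lower stop's face, a wooden strip 10 mm high and 12 mm wide; the face lies at x = -30 mm of the nest, y = -50 to +45 mm. The block's 100 mm side goes against it. Axes as the nest's
- side_stop (a point): middle of the top edge of the side stop's face, a wooden strip 18 mm high and 12 mm wide; the face lies at y = -50 mm of the nest, x = -32 to +32 mm. One 60 mm end of the block goes against it. Axes as the nest's
- clamp_handle (a joint): angle of the steel toggle clamp's handle (rad): 0 to 0.08 at the start (open; at 0 it stands 80 degrees up from the board's +y), growing as it swings outwards (+y) and down. Dead centre 1.16, stop 1.26 (shut, 8 degrees above the board). Stiff, 0.14 N m, stays where left; in the last 0.2 before dead centre the sprung pad drives it back (up to 0.5 N m in all), beyond it is held shut
- handle_hinge (a point): the handle's hinge axis, at x = 0, y = +130 mm, z = +63 mm of the nest; the axis runs along the nest's x. The clamp's foot covers y = +90 to +152 mm of the board. Axes as the nest's
- handle_grip (a point): centre line of the handle's round black grip, 100 mm from the hinge; the grip is 17 to 19 mm thick and runs from 45 to 127 mm from the hinge (its tip)
- clamp_pad: the clamp's rubber pad, 20 mm across (origin at the centre of its underside), on the clamp's bar. Open, bar and pad stand upright at y = +60 to +115 mm of the nest, up to 150 mm above the board; as the handle is shut they swing down and the pad lands on the block at y = +20 mm, giving up to 8 mm on a spring of 4.5 N per mm
- cork_block: the cork block as a  origin at the centre of its 60 x 100 mm underside, x across the 60 mm, y along the 100 mm, z up
- board_eraser: bystander: small black felt eraser, 28 x 46 x 19 mm, origin under its centre
- pin_tin: bystander: round metal tin, 60 mm across, 32 mm high, origin under its centre
- yellow_tape_measure: bystander: round yellow tape measure, 64 x 72 x 25 mm, behind the jig
- glue_stick: bystander: upright glue stick, 31 mm across, 96 mm high, behind the jig
There are look-alikes about, which are no part of the job. Of the things that look like the cork_block, the largest one is meant.

How it is judged:
By the outcome, as a careful person would: the job done as asked, in the order asked, and still so for the second after the job is handed in, with the robot touching nothing.
It also fails if it takes over 58 s, if anything falls off the work surface, if the arm or the gripper's body presses on something with over 40 N, if the wrist force passes 120 N, or if a joint passes its speed limit or range.

### The arm

A 7-joint arm with a two-finger parallel gripper is mounted at the origin on the work surface; the furniture and walls round the work are solid. World frame = base frame: x ahead of the robot, y to its left, z up, the work surface at z = 0. Lengths are in m, angles in rad, forces in N, time in s.
With the tool pointing down it reaches from about 0.425 to 0.875 m from the base axis. Payload 4.7 kg.
Tool frame: the origin (TCP) lies at the very end of the fingers, on their centre line; the grasp point (between the pads) lies 19 mm behind it (bot.grip_depth is the z of the grasp point in the tool frame, in m); z points along the fingers, y is the line along which they close (so a half turn about z gives the same grasp; the last joint's range is limited). The gripper opens to 85 mm and grips with 20 to 120 N. Pads are 22 mm wide; open, the fingers measure 114 mm over their backs; the gripper's body (76 mm by 85 mm) begins 54 mm behind the grasp point. The pads swing forward as they close: fully open they stand 13 mm farther back than shut.
Start: joints at [-1.268, 0.321, -0.07, 1.45, 0.023, 1.371, -0.057], TCP at [0.185, 0.623, 0.231] pointing down, gripper open.
Joint ranges: [-2.86, 2.86], [-0.3, 2.09], [-1.38, 1.24], [0.06, 2.45], [-1.56, 4.7], [0.09, 2.05], [-2.69, 2.69]. Speed limits (rad/s): [2.57, 2.57, 3.14, 3.14, 3.14, 3.14, 3.14].

### API

Orientations are given as a unit quaternion [w, x, y, z].
In Python, from station import bot, imaging gives the robot as it stands. The module is installed in compiled form; this text tells all that it offers.
- The arm moves only by the tool servo_tool, never from a script. Its argument "series" is a list of rows, each a list of 7 numbers: the shift along the tool's x, y, z in m, then the turn, a rotation vector about the tool's x, y, z in rad, then the gripper's target within -1 to 1 (shut at 1, half-way at 0, fully open at -1). In form: [[x, y, z, ax, ay, az, grip], ...]. A call has 1 to 12 rows; each row shifts and turns the commanded pose from where the row before left it, along the tool's axes as they then stand; what a row does not reach is not made up. A row lasts 1/8 s, in which the tool goes at most 62.5 mm and 10.7 degrees, less where a joint would pass 70% of its speed; a pose out of reach is approached as far as the arm can. A call with a gripper value outside its range is refused whole. The fingers move at their own pace and stop on an object; the grip force is fixed at half the most. Time passes only in rows, so rows that do not move let the fingers close. It gives the time, the measured TCP pose, the force, the opening and the grip force at its end, in the units of the state.
- bot.read_state(): the state, without advancing time (a new reading comes with each control period).
- imaging.capture(name): name is "side" or "top"; returns a dict with "pixels" (420x560x3 uint8, red, green, blue), "fx", "fy", "cx", "cy" (pixels), "T" (4x4, takes a point from camera to world coordinates). Camera axes: x right, y down, z forward; pixel columns grow to the right and rows downward; lengths in m; the calibration is good to about 2 mm. A picture is of the moment at which its call begins. There is no depth.
- bot.finish_job(): hands the job in; it is judged then, once.
Trained networks look in a picture, given as the dict that the camera call returned (one of the last four; its "shot" number tells which), for a name from the list of things; names that differ only in an ending like _2 or _b are one class to them, and where a whole thing is asked for, a point or a joint stands for the part that bears it (a point fixed in the world has none). Each returns a list of dicts, best first, with "score" (0 to 1); they miss things now and then, are a little off and sometimes report something else, mostly with a low value. They report only what shows in the picture. A call takes as long as a camera call. They do not tell look-alikes from the thing itself.
- imaging.cut_out(picture, target): "region" (420x560 bool, what is visible of it) and "bbox" ([left, top, right, bottom] in pixels, round what is visible of it).
The state is a dict: "time": time; "joint_positions": joint angles; "qvel": joint speeds; "tau": joint torques, N m; "tool_pos": TCP position; "tcp_rot": TCP orientation; "ft_force": force on the tool from outside, world axes, zero at the start; "moment": the same for the moment, N m; "gripper_width": opening from 0.0 (shut) to 1.0 (fully open); "gripper_force": force on a finger pad.
Only numpy, scipy, OpenCV 4.12 (cv2) and the standard library are available. Lean on these libraries where they do the work, as an engineer would, in place of code of your own. Each camera call takes 0.05 s, during which the arm holds its last target. There are 200 camera calls.

## Working session

There is one attempt and no reset: what is moved stays moved. The work goes in short steps, Python scripts to look and compute and a tool call to move; the robot and the scene stay as the last step left them, time stands still between calls to the robot, and variables do not carry over. Pictures are saved under pics/ and viewed, at most 10 in all, crops included, and the job is handed in when it is done.

Besides the shell and the picture viewer there is one more tool, called after "Call:" as name(argument=value, ...), one argument or row to a line, values as JSON. servo_tool: Moves the arm, as the interface text tells. Its arguments: {"type":"object","properties":{"series":{"type":"array","items":{"type":"array","items":{"type":"number"}}}},"required":["series"]}

```bash
mkdir -p pics
cat > h.py <<'E'
import numpy as np, cv2
from station import bot, imaging
def snap(n):
    d={c:imaging.capture(c) for c in("side","top")}
    cv2.imwrite(f"pics/{n}.png",np.vstack([d["side"]["pixels"],d["top"]["pixels"]])[:,:,::-1]) if 0 else [cv2.imwrite(f"pics/{n}_{c}.png",d[c]["pixels"][:,:,::-1]) for c in d]
    return d
def ray(c,u,v):
    T=np.array(c["T"]);r=T[:3,:3]@np.array([(u-c["cx"])/c["fx"],(v-c["cy"])/c["fy"],1]);return T[:3,3],r
def onz(c,u,v,z):
    o,r=ray(c,u,v);return o+r*(z-o[2])/r[2]
def proj(c,p):
    T=np.array(c["T"]);q=(np.asarray(p)-T[:3,3])@T[:3,:3];return np.stack([c["fx"]*q[...,0]/q[...,2]+c["cx"],c["fy"]*q[...,1]/q[...,2]+c["cy"]],-1)
E
python3 - <<'E'
from h import *
d=snap("a")
for c in d:
    print(c,d[c]["fx"],d[c]["cx"],d[c]["cy"],np.round(d[c]["T"],4).tolist())
    for t in("cork_block","clamp_pad","clamp_handle"):
        print(t,[(round(r["score"],2),r["bbox"]) for r in imaging.cut_out(d[c],t)])
print({k:np.round(v,3).tolist() for k,v in bot.read_state().items()}, bot.grip_depth)
E
```

```text
side 480.6677100822907 273.2709232966727 202.35422541813983 [[0.9169, -0.2736, 0.2905, 0.2344], [-0.3986, -0.5925, 0.7001, -0.927], [-0.0194, -0.7577, -0.6523, 0.8956], [0.0, 0.0, 0.0, 1.0]]
cork_block [(0.91, [327.7, 293.6, 367.8, 321.6]), (0.75, [202.1, 310.5, 236.4, 342.8]), (0.71, [240.4, 269.6, 279.3, 317.0])]
clamp_pad [(0.7, [312.1, 151.3, 324.3, 180.3])]
clamp_handle [(0.5, [257.3, 122.2, 270.2, 175.1])]
top 392.0671041870864 282.2980208759518 207.19237413656782 [[-0.0045, -0.9934, 0.1148, 0.4827], [-0.9999, 0.003, -0.0126, -0.1116], [0.0122, -0.1148, -0.9933, 0.9747], [0.0, 0.0, 0.0, 1.0]]
cork_block [(0.95, [321.5, 245.4, 365.9, 276.8]), (0.9, [371.0, 171.3, 404.6, 206.5]), (0.58, [343.4, 289.8, 376.8, 322.9]), (0.54, [253.5, 136.8, 282.9, 164.1])]
clamp_pad [(0.74, [172.4, 168.2, 256.0, 294.3]), (0.44, [184.8, 209.1, 189.9, 217.7])]
clamp_handle [(0.87, [171.3, 169.0, 213.2, 195.9])]
{'time': 0.4, 'joint_positions': [-1.268, 0.321, -0.07, 1.451, 0.023, 1.371, -0.057], 'qvel': [-0.001, -0.001, 0.001, -0.003, -0.001, 0.001, 0.0], 'tau': [0.0, -49.274, -0.38, -31.409, 0.013, 0.004, -0.0], 'tool_pos': [0.185, 0.623, 0.231], 'tcp_rot': [0.0, 0.144, 0.99, -0.0], 'ft_force': [-0.197, -0.309, 0.8], 'moment': [0.06, 0.028, -0.013], 'gripper_force': 0.0, 'gripper_width': 1.001} -0.0187
```

View pics.

View pics/a_top.png

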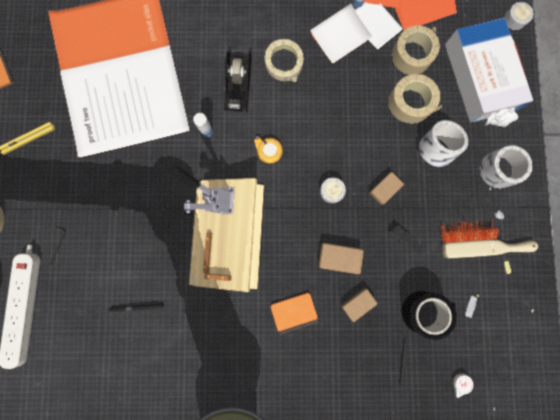

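View pics/a_side.png

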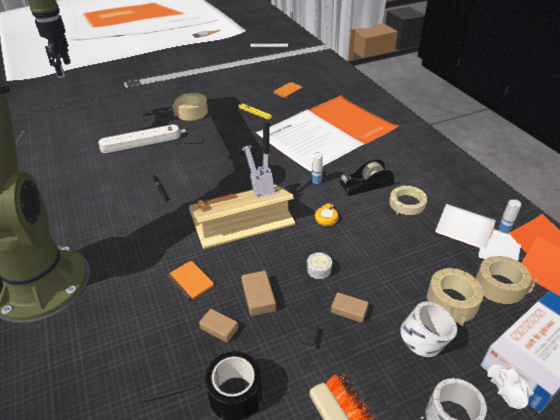

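Run:
```python
import cv2
a=cv2.imread("pics/a_top.png")[160:300,180:275]; b=cv2.imread("pics/a_side.png")[120:250,180:305]
cv2.imwrite("pics/b_top.png",cv2.resize(a,None,fx=4.2,fy=4.2,interpolation=cv2.INTER_CUBIC))
cv2.imwrite("pics/b_side.png",cv2.resize(b,None,fx=4.6,fy=4.6,interpolation=cv2.INTER_CUBIC))
```

```text
(no output)
```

View pics/b_top.png

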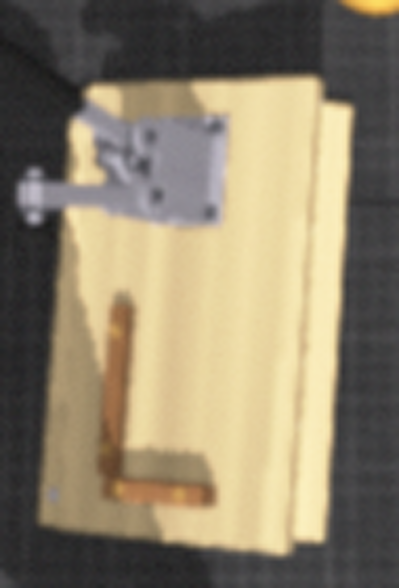

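View pics/b_side.png

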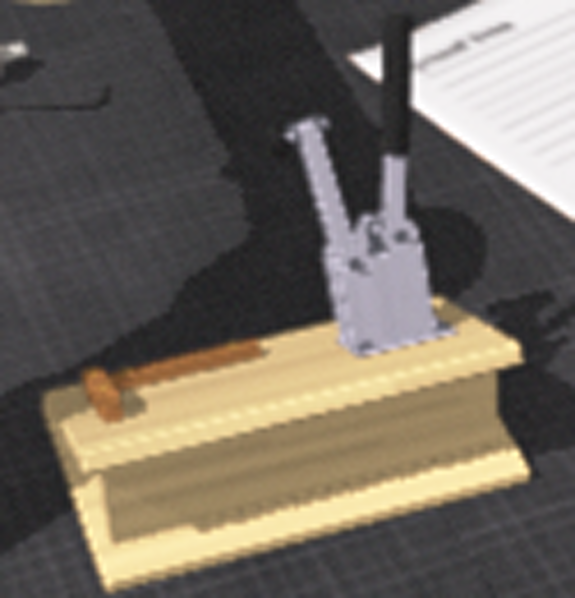

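```bash
cat > fit.py <<'E'
from h import *
from scipy.optimize import least_squares, minimize
a=np.radians(26)
def R_nest(th): # y axis at yaw th; x up the slope
    y=np.array([np.cos(th),np.sin(th),0]);xh=np.array([np.sin(th),-np.cos(th),0])
    x=np.cos(a)*xh+np.sin(a)*np.array([0,0,1]);return np.stack([x,y,np.cross(x,y)],1)
E
python3 - <<'E'
from fit import *
import json
d=snap("c")
P=[("top",(75,172,0),(321,76),.5),("top",(75,-82,0),(290,553),.5),("top",(-75,-82,0),(40,524),1),("top",(-75,172,0),(82,88),.7),
("top",(-42,45,10),(112,302),1),("top",(-30,45,10),(133,302),1),("top",(32,-50,18),(214,485),1),("top",(32,-62,18),(212,506),1),
("side",(75,-82,0),(78,445),.5),("side",(75,172,0),(516,345),.7),("side",(-75,-82,0),(45,395),.7),("side",(-30,45,10),(262,348),1),("side",(-32,-62,18),(82,375),1),("side",(-32,-50,18),(101,368),1)]
px=lambda c,p:np.array([180+p[0]/4.2,160+p[1]/4.2]) if c=="top" else np.array([180+p[0]/4.6,120+p[1]/4.6])
def res(v,w=1):
    R=R_nest(v[3]);return np.concatenate([(proj(d[c],R@np.array(n)/1e3+v[:3])-px(c,p))*(k if w else 1) for c,n,p,k in P])
s=least_squares(res,[.42,.13,.08,0.0],loss="soft_l1")
print(s.x,np.round(res(s.x,0).reshape(-1,2),1).tolist())
out={"nest":s.x.tolist()}
regs={}
for c in d:
    rs=imaging.cut_out(d[c],"cork_block"); regs[c]=max(rs,key=lambda r:r["region"].sum())["region"]; print(c,regs[c].sum())
def sil(c,v):
    r=np.array([[np.cos(v[2]),-np.sin(v[2]),0],[np.sin(v[2]),np.cos(v[2]),0],[0,0,1]])
    b=np.array([[x,y,z] for x in(-.03,.03) for y in(-.05,.05) for z in(0,.034)])@r.T+[v[0],v[1],0]
    h=cv2.convexHull(proj(d[c],b).astype(np.float32)); m=np.zeros((420*4,560*4),np.uint8)
    cv2.fillConvexPoly(m,np.round((h+.5)*4).astype(int),1); return cv2.resize(m.astype(np.float32),(560,420),interpolation=cv2.INTER_AREA)
def cost(v): return sum(np.abs(sil(c,v)-regs[c]).sum() for c in d)
p0=onz(d["top"],342,259,.034)
best=min((minimize(cost,[p0[0],p0[1],t],method="Nelder-Mead",options=dict(initial_simplex=[[p0[0],p0[1],t],[p0[0]+.01,p0[1],t],[p0[0],p0[1]+.01,t],[p0[0],p0[1],t+.1]])) for t in(-.2,0,.2)),key=lambda r:r.fun)
print(best.x,best.fun); out["cork"]=best.x.tolist()
json.dump(out,open("est.json","w"))
R=R_nest(s.x[3])
for c,(x0,y0,w,h,k) in dict(top=(170,150,200,150,3.9),side=(180,110,130,210,2.8)).items():
    im=cv2.resize(d[c]["pixels"][y0:y0+h,x0:x0+w,::-1],None,fx=k,fy=k,interpolation=cv2.INTER_CUBIC)
    def poly(pts,col):
        q=(proj(d[c],np.array(pts))+.5-[x0,y0])*k; cv2.polylines(im,[np.round(q).astype(int)],True,col,1,cv2.LINE_AA)
    N=lambda l:[R@np.array(p)/1e3+s.x[:3] for p in l]
    poly(N([(75,172,0),(75,-82,0),(-75,-82,0),(-75,172,0)]),(255,0,0))
    poly(N([(-42,-50,10),(-30,-50,10),(-30,45,10),(-42,45,10)]),(0,255,0)); poly(N([(-32,-50,18),(-32,-62,18),(32,-62,18),(32,-50,18)]),(0,0,255))
    poly(N([(-1,130,63),(1,130,63)]),(0,255,255))
    v=best.x;r=np.array([[np.cos(v[2]),-np.sin(v[2])],[np.sin(v[2]),np.cos(v[2])]])
    poly([np.r_[r@np.array(q)+v[:2],.034] for q in((-.03,-.05),(.03,-.05),(.03,.05),(-.03,.05))],(0,0,255))
    cv2.imwrite(f"pics/ov_{c}.png",im)
i1=cv2.imread("pics/ov_top.png");i2=cv2.imread("pics/ov_side.png");print(i1.shape,i2.shape)
E
```

```text
[ 0.48368853  0.01391195  0.06166794 -0.05362436] [[-0.7, -0.2], [0.2, -0.4], [4.8, 1.0], [2.6, -0.8], [0.4, 0.3], [-0.4, 0.4], [-1.8, -0.0], [-1.6, 0.5], [1.6, 2.6], [1.8, -0.1], [0.0, 0.1], [0.1, -0.8], [0.1, -0.2], [0.4, 0.3]]
side 1159
top 973
[ 0.46724311 -0.26097947 -0.17070059] 229.75
(585, 780, 3) (588, 364, 3)
```

View pics/ov_top.png

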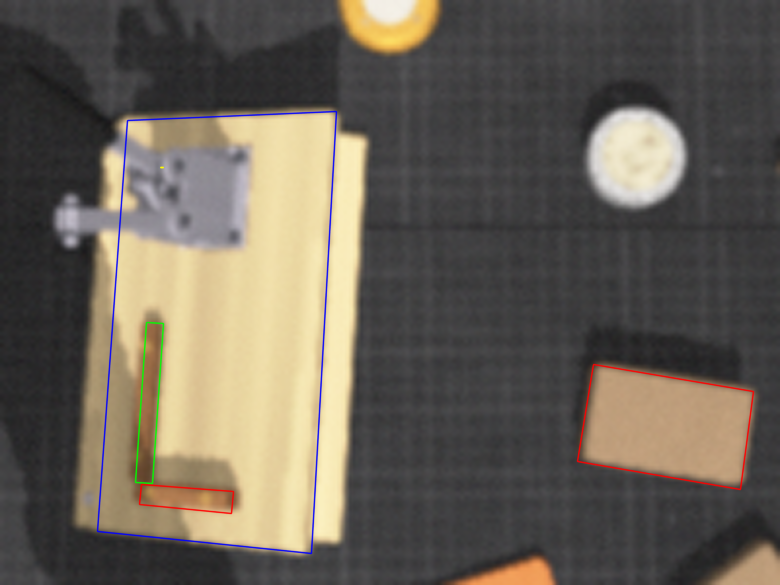

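View pics/ov_side.png

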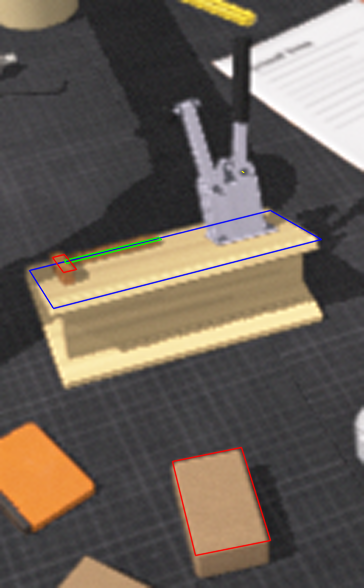

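```bash
cat > fit2.py <<'E'
from fit import *
import json
d={c:imaging.capture(c) for c in("side","top")}
def brown(c):
    h=cv2.cvtColor(d[c]["pixels"],cv2.COLOR_RGB2HSV).astype(int); m=(h[...,0]<=14)&(h[...,1]>100)&(h[...,2]>40)
    b=np.zeros_like(m); sl=(slice(215,290),slice(190,245)) if c=="top" else (slice(185,220),slice(190,250)); b[sl]=m[sl]; return b
br={c:brown(c) for c in d}
def box(v,lo,hi):
    return np.array([[x,y,z] for x in(lo[0],hi[0]) for y in(lo[1],hi[1]) for z in(lo[2],hi[2])])@R_nest(v[3]).T/1e3+v[:3]
def sil(c,v):
    m=np.zeros((1680,2240),np.uint8)
    for lo,hi in(((-42,-50,0),(-30,45,10)),((-32,-62,0),(32,-50,18))):
        cv2.fillConvexPoly(m,np.round((cv2.convexHull(proj(d[c],box(v,lo,hi)).astype(np.float32))+.5)*4).astype(int),1)
    return cv2.resize(m.astype(np.float32),(560,420),interpolation=cv2.INTER_AREA)
def cost(v): return sum(np.abs(cv2.GaussianBlur(sil(c,v),(0,0),1)-cv2.GaussianBlur(br[c].astype(np.float32),(0,0),1)).sum() for c in d)
E
python3 - <<'E'
from fit2 import *
e=json.load(open("est.json"));v0=np.array(e["nest"])
print({c:int(br[c].sum()) for c in d},{c:sil(c,v0).sum() for c in d},cost(v0))
best=None
for s in(.01,-.01,.02):
    r=minimize(cost,v0,method="Nelder-Mead",options=dict(initial_simplex=np.vstack([v0]+[v0+np.eye(4)[i]*s*(3 if i==3 else 1) for i in range(4)]),maxiter=600))
    print(r.x,r.fun,{c:sil(c,r.x).sum() for c in d})
    if best is None or r.fun<best.fun: best=r
v=best.x;e["nest2"]=v.tolist();json.dump(e,open("est.json","w"))
tiles=[]
for c,(x0,y0,w,h,k) in dict(top=(175,160,90,140,4.2),side=(180,110,128,140,4.2)).items():
    im=cv2.resize(d[c]["pixels"][y0:y0+h,x0:x0+w,::-1],None,fx=k,fy=k,interpolation=cv2.INTER_CUBIC)
    def poly(pts,col):
        q=(proj(d[c],np.array(pts))+.5-[x0,y0])*k; cv2.polylines(im,[np.round(q).astype(int)],True,col,1,cv2.LINE_AA)
    N=lambda l:[R_nest(v[3])@np.array(p)/1e3+v[:3] for p in l]
    poly(N([(75,172,0),(75,-82,0),(-75,-82,0),(-75,172,0)]),(255,0,0))
    for lo,hi in(((-42,-50,0),(-30,45,10)),((-32,-62,0),(32,-50,18))):
        q=cv2.convexHull(proj(d[c],box(v,lo,hi)).astype(np.float32)); cv2.polylines(im,[np.round((q+.5-[x0,y0])*k).astype(int)],True,(0,0,255),1,cv2.LINE_AA)
    for ang in(80,75.4):
        t=np.radians(ang);poly(N([(0,130,63),(0,130+127*np.cos(t),63+127*np.sin(t))]),(0,255,255))
    poly(N([(0,90,0),(0,152,0)]),(0,255,0))
    tiles.append(im)
cv2.imwrite("pics/ov2.png",cv2.resize(np.hstack(tiles),None,fx=.87,fy=.87,interpolation=cv2.INTER_AREA))
E
```

```text
{'side': 179, 'top': 239} {'side': np.float32(243.0625), 'top': np.float32(467.5625)} 419.06732
[ 0.48422603  0.02046256  0.06277584 -0.05248853] 286.8590087890625 {'side': np.float32(242.375), 'top': np.float32(460.5)}
[ 0.48319477  0.01924051  0.06351539 -0.06696047] 283.17578125 {'side': np.float32(239.3125), 'top': np.float32(455.25)}
[ 0.483606    0.01864853  0.06473337 -0.03685736] 285.21002197265625 {'side': np.float32(237.9375), 'top': np.float32(462.875)}
```

View pics/ov2.png

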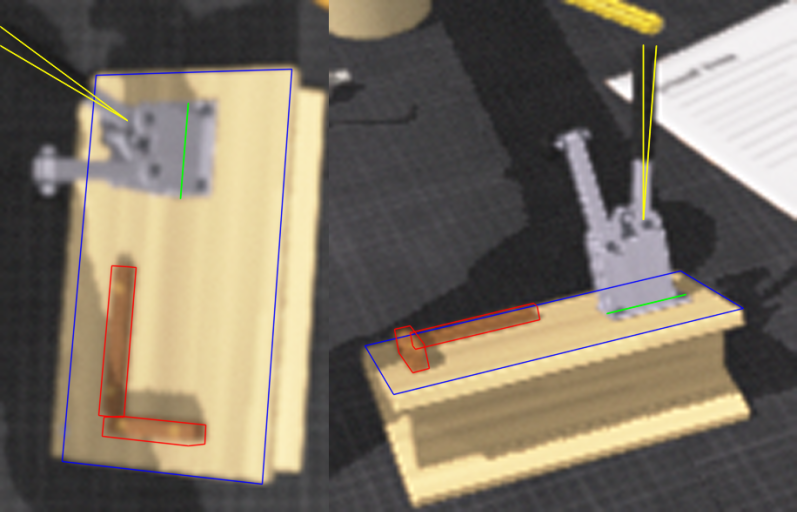

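```bash
sed -i 's/m=(h.*$/p=d[c]["pixels"].astype(float); m=((p[...,0]-p[...,1])\/(p[...,0]+1)>0.22)\&(p[...,0]>45)/' fit2.py
cat > go.py <<'E'
from h import *
from scipy.spatial.transform import Rotation as Ro
import sys
def tool():
    s=bot.read_state();w=np.array(s["tcp_rot"]);return np.array(s["tool_pos"]),Ro.from_quat(w[[1,2,3,0]]),s
def to(p,R=None):
    q,r,s=tool();print("shift",np.round(r.inv().apply(np.array(p)-q),4),"turn",np.round((r.inv()*(R if R is not None else r)).as_rotvec(),4),"t",round(s["time"],2),"F",np.round(s["ft_force"],1))
def down(ang): # tool y at world yaw ang, z down
    y=np.array([np.cos(ang),np.sin(ang),0]);z=np.array([0,0,-1.]);return Ro.from_matrix(np.stack([np.cross(y,z),y,z],1))
E
python3 - <<'E'
from fit2 import *
from go import *
e=json.load(open("est.json"));v0=np.array(e["nest2"])
print({c:int(br[c].sum()) for c in d},{c:sil(c,v0).sum() for c in d},cost(v0))
for s in(.01,-.01,.005):
    r=minimize(cost,v0,method="Nelder-Mead",options=dict(initial_simplex=np.vstack([v0]+[v0+np.eye(4)[i]*s*(3 if i==3 else 1) for i in range(4)]),maxiter=600))
    print(r.x,r.fun,{c:sil(c,r.x).sum() for c in d})
cx,cy,t=e["cork"];R=down(t)
to((.185,.623,.231),R)
q,r,s=tool();ux=R.as_matrix()[:,0]
print(ux); a=np.array([.40,.25,.34]);b=np.array([cx,cy,.34])+.012*ux
print("in turned axes:",R.inv().apply(a-q),R.inv().apply(b-a),b)
E
```

```text
{'side': 233, 'top': 330} {'side': np.float32(239.3125), 'top': np.float32(455.25)} 165.29878
[ 0.48358127  0.01896785  0.0635283  -0.05898042] 162.4420623779297 {'side': np.float32(241.0), 'top': np.float32(464.4375)}
[ 0.48366294  0.01902618  0.06356416 -0.05647593] 162.37954711914062 {'side': np.float32(241.0), 'top': np.float32(464.375)}
[ 0.48325301  0.01919885  0.06349287 -0.06600306] 161.95172119140625 {'side': np.float32(239.5625), 'top': np.float32(460.8125)}
shift [ 0.0001 -0.0001  0.0004] turn [ 1.0000e-04 -1.0000e-04  1.4528e+00] t 0.8 F [-0.5 -0.  -0.3]
[0.1698728 0.985466  0.       ]
in turned axes: [-0.33118554  0.27511516 -0.10861923] [-0.48013012  0.15306731  0.        ] [ 0.46928158 -0.24915388  0.34      ]
```

Call:
servo_tool(
  series=[
    [0,0,-0.011,0,0,0.1453,-1],
    [0,0,-0.011,0,0,0.1453,-1],
    [0,0,-0.011,0,0,0.1453,-1],
    [0,0,-0.011,0,0,0.1453,-1],
    [0,0,-0.011,0,0,0.1453,-1],
    [0,0,-0.011,0,0,0.1453,-1],
    [0,0,-0.011,0,0,0.1453,-1],
    [0,0,-0.011,0,0,0.1453,-1],
    [0,0,-0.011,0,0,0.1453,-1],
    [0,0,-0.011,0,0,0.1453,-1],
    [-0.0414,0.0344,0,0,0,0,-1],
    [-0.0414,0.0344,0,0,0,0,-1],
  ],
)

```text
time: 2.3
tool_pos: [0.2392, 0.529, 0.3411]
tcp_rot: [0.0, 0.764, 0.645, 0.0]
ft_force: [0.6, -0.4, 1.2]
gripper_width: 1.005
gripper_force: 0.0
```

Call:
servo_tool(
  series=[
    [-0.0414,0.0344,0,0,0,0,-1],
    [-0.0414,0.0344,0,0,0,0,-1],
    [-0.0414,0.0344,0,0,0,0,-1],
    [-0.0414,0.0344,0,0,0,0,-1],
    [-0.0414,0.0344,0,0,0,0,-1],
    [-0.0414,0.0344,0,0,0,0,-1],
    [-0.0533,0.017,0,0,0,0,-1],
    [-0.0533,0.017,0,0,0,0,-1],
    [-0.0533,0.017,0,0,0,0,-1],
    [-0.0533,0.017,0,0,0,0,-1],
    [-0.0533,0.017,0,0,0,0,-1],
    [-0.0533,0.017,0,0,0,0,-1],
  ],
)

```text
time: 3.8
tool_pos: [0.446, -0.0846, 0.3416]
tcp_rot: [-0.0, 0.765, 0.644, 0.001]
ft_force: [0.0, 0.2, 0.2]
gripper_width: 1.0
gripper_force: 0.0
```

Call:
servo_tool(
  series=[
    [-0.0533,0.017,0,0,0,0,-1],
    [-0.0533,0.017,0,0,0,0,-1],
    [-0.0533,0.017,0,0,0,0,-1],
    [0,0,0,0,0,0,-1],
  ],
)

```text
time: 4.3
tool_pos: [0.4677, -0.2541, 0.3413]
tcp_rot: [0.001, 0.768, 0.64, -0.003]
ft_force: [0.8, 0.9, 0.2]
gripper_width: 0.998
gripper_force: 0.0
```

Run:
```python
from go import *
import json
e=json.load(open("est.json"));cx,cy,t=e["cork"];R=down(t)
p=np.array([cx,cy,.011])+.012*R.as_matrix()[:,0]
to(p,R); print(tool()[0],tool()[2]["joint_positions"],tool()[2]["ft_force"])
```

```text
shift [0.0071 0.0011 0.3303] turn [-0.0011  0.0057 -0.0104] t 4.3 F [0.8 0.9 0.2]
[ 0.4676613  -0.25410515  0.3413487 ] [-0.71638641  0.02692953  1.20043049  1.59249376 -0.01931345  1.53868367
  0.30340759] [0.75802047 0.92452296 0.20741729]
```

Call:
servo_tool(
  series=[
    [0.0035,0.0005,0.03,0,0.0028,-0.005,-1],
    [0.0035,0.0006,0.04,0,0.0028,-0.005,-1],
    [0,0,0.045,0,0,0,-1],
    [0,0,0.045,0,0,0,-1],
    [0,0,0.045,0,0,0,-1],
    [0,0,0.045,0,0,0,-1],
    [0,0,0.03,0,0,0,-1],
    [0,0,0,0,0,0,-1],
  ],
)

```text
time: 5.3
tool_pos: [0.4702, -0.2387, 0.0595]
tcp_rot: [-0.004, 0.761, 0.648, 0.001]
ft_force: [0.7, -0.4, 0.1]
gripper_width: 1.0
gripper_force: 0.0
```

Run:
```python
from go import *
import json
e=json.load(open("est.json"));cx,cy,t=e["cork"];R=down(t)
p=np.array([cx,cy,.011])+.012*R.as_matrix()[:,0]
to(p,R); print(tool()[0],np.round(tool()[2]["joint_positions"],2))
d=snap("g")
a=d["side"]["pixels"][200:350,210:360,::-1];b=d["top"]["pixels"][200:320,270:420,::-1]
cv2.imwrite("pics/g.png",np.hstack([cv2.resize(a,(400,400),interpolation=3),cv2.resize(b,(400,320),interpolation=3) if 0 else cv2.copyMakeBorder(cv2.resize(b,(400,320),interpolation=3),0,80,0,0,0)]))
```

```text
shift [-0.0109  0.001   0.0484] turn [-0.0047 -0.0072  0.0109] t 5.3 F [ 0.7 -0.4  0.1]
[ 0.47017211 -0.23865405  0.05948715] [-0.48  0.37  1.06  1.97 -0.38  1.03  0.59]
```

View pics/g.png

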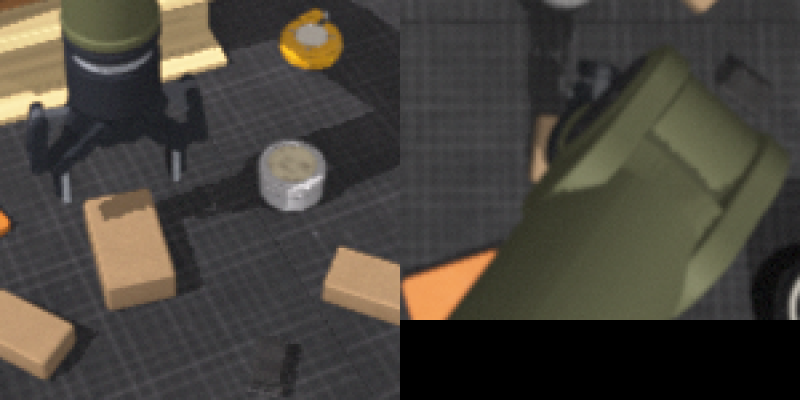

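Call:
servo_tool(
  series=[
    [-0.005,0.0005,0.016,-0.002,-0.003,0.005,-1],
    [-0.004,0.0005,0.016,-0.002,-0.003,0.005,-1],
    [0,0,0.014,0,0,0,-1],
    [0,0,0,0,0,0,-1],
    [0,0,0,0,0,0,-1],
  ],
)

```text
time: 6.02
tool_pos: [0.4713, -0.25, 0.0153]
tcp_rot: [0.002, 0.765, 0.644, 0.001]
ft_force: [-0.9, -0.1, -0.4]
gripper_width: 0.999
gripper_force: 0.0
```

Run:
```python
from go import *
import json
e=json.load(open("est.json"));cx,cy,t=e["cork"];R=down(t)
p=np.array([cx,cy,.011])+.012*R.as_matrix()[:,0]
to(p,R); print(tool()[0],np.round(tool()[2]["joint_positions"],2))
```

```text
shift [ 0.0005 -0.0022  0.0043] turn [ 0.0041  0.0006 -0.0005] t 6.03 F [-0.9 -0.1 -0.4]
[ 0.47130008 -0.2500184   0.01534369] [-0.41  0.45  1.    1.99 -0.47  0.94  0.66]
```

Call:
servo_tool(
  series=[
    [0,-0.002,0.004,0,0,0,-1],
    [0,0,0,0,0,0,1],
    [0,0,0,0,0,0,1],
    [0,0,0,0,0,0,1],
    [0,0,0,0,0,0,1],
    [0,0,0,0,0,0,1],
    [0,0,0,0,0,0,1],
  ],
)

```text
time: 6.9
tool_pos: [0.4698, -0.2496, 0.0117]
tcp_rot: [0.002, 0.765, 0.644, 0.001]
ft_force: [0.5, 0.4, 5.1]
gripper_width: 0.688
gripper_force: 65.4
```

Call:
servo_tool(
  series=[
    [0,0,-0.04,0,0,0,1],
    [0,0,-0.05,0,0,0,1],
    [0,0,-0.05,0,0,0,1],
    [0,0,-0.05,0,0,0,1],
    [0,0,-0.05,0,0,0,1],
    [0,0,-0.05,0,0,0,1],
    [0.04,-0.01,0,0,0,0,1],
    [0.04,-0.01,0,0,0,0,1],
    [0.04,-0.01,0,0,0,0,1],
    [0.04,-0.01,0,0,0,0,1],
    [0.04,-0.01,0,0,0,0,1],
    [0,0,0,0,0,0,1],
  ],
)

```text
time: 8.4
tool_pos: [0.4522, -0.04, 0.3002]
tcp_rot: [0.001, 0.763, 0.647, 0.001]
ft_force: [0.1, -0.6, -0.5]
gripper_width: 0.689
gripper_force: 65.0
```

```bash
cat >> go.py <<'E'
from fit import R_nest
N0=np.array([.4835,.019,.0635]);TH=-.057;RN=R_nest(TH)
RT=Ro.from_matrix(np.stack([-RN[:,1],-RN[:,0],-RN[:,2]],1))  # tool x=-y_n, y=-x_n, z=-z_n
def W(x,y,z): return N0+RN@np.array([x,y,z])
def nest():
    q,r,s=tool();print("tcp in nest mm",np.round((RN.T@(q-N0))*1e3,1),"F nest",np.round(RN.T@np.array(s["ft_force"]),1),"turn left",np.round((r.inv()*RT).as_rotvec(),4),"M",np.round(s["moment"],2),"t",round(s["time"],2),"w",s["gripper_width"])
E
python3 - <<'E'
from go import *
nest(); q,r,s=tool(); print(q,np.round(s["joint_positions"],2)); to(W(.006,-.008,.08),RT)
print("after turn",RT.inv().apply(W(.006,-.008,.08)-q))
E
```

```text
tcp in nest mm [158.3 -27.9 186.1] F nest [ 0.3  0.2 -0.7] turn left [ 0.3428 -0.3777 -1.6469] M [-0.02  0.    0.02] t 8.4 w 0.689256565195067
[ 0.45219083 -0.03998819  0.30017566] [-0.87 -0.23  0.77  1.82  0.16  1.48 -0.29]
shift [0.092  0.0097 0.1621] turn [ 0.3428 -0.3777 -1.6469] t 8.4 F [ 0.1 -0.6 -0.5]
after turn [-0.01989781  0.15228705  0.10612404]
```

Call:
servo_tool(
  series=[
    [0,0,0,0.0286,-0.0315,-0.1372,1],
    [0,0,0,0.0286,-0.0315,-0.1372,1],
    [0,0,0,0.0286,-0.0315,-0.1372,1],
    [0,0,0,0.0286,-0.0315,-0.1372,1],
    [0,0,0,0.0286,-0.0315,-0.1372,1],
    [0,0,0,0.0286,-0.0315,-0.1372,1],
    [0,0,0,0.0286,-0.0315,-0.1372,1],
    [0,0,0,0.0286,-0.0315,-0.1372,1],
    [0,0,0,0.0286,-0.0315,-0.1372,1],
    [0,0,0,0.0286,-0.0315,-0.1372,1],
    [0,0,0,0.0286,-0.0315,-0.1372,1],
    [0,0,0,0.0286,-0.0315,-0.1372,1],
  ],
)

```text
time: 9.9
tool_pos: [0.4528, -0.0446, 0.3007]
tcp_rot: [-0.007, 0.03, 0.974, -0.226]
ft_force: [0.4, -1.0, -1.5]
gripper_width: 0.688
gripper_force: 64.9
```

Call:
servo_tool(
  series=[
    [-0.003,0.025,0,0,0,0,1],
    [-0.003,0.025,0,0,0,0,1],
    [-0.003,0.025,0,0,0,0,1],
    [-0.003,0.025,0.01,0,0,0,1],
    [-0.003,0.025,0.02,0,0,0,1],
    [-0.003,0.025,0.02,0,0,0,1],
    [0,0,0.02,0,0,0,1],
    [0,0,0,0,0,0,1],
    [0,0,0,0,0,0,1],
  ],
)

```text
time: 11.02
tool_pos: [0.4782, 0.0588, 0.173]
tcp_rot: [-0.006, 0.032, 0.974, -0.225]
ft_force: [-0.9, 0.8, -0.5]
gripper_width: 0.689
gripper_force: 65.0
```

Run:
```python
from go import *
nest(); q,r,s=tool(); print(np.round(s["joint_positions"],2)); to(W(.006,-.008,.08),RT)
d=snap("k")
a=d["side"]["pixels"][60:250,150:340,::-1];b=d["top"]["pixels"][150:300,160:310,::-1]
cv2.imwrite("pics/k.png",np.hstack([cv2.resize(a,(400,400),interpolation=3),cv2.resize(b,(400,400),interpolation=3)]))
```

```text
tcp in nest mm [ 12.6  -7.5 115.7] F nest [-0.9 -0.9 -0.2] turn left [-0.     -0.0013 -0.0083] M [ 0.51 -0.01 -0.02] t 11.03 w 0.688880950800051
[-1.13  0.17  0.73  1.88  0.3   1.35  1.01]
shift [0.0005 0.0066 0.0357] turn [-0.     -0.0013 -0.0083] t 11.03 F [-0.9  0.8 -0.5]
```

View pics/k.png

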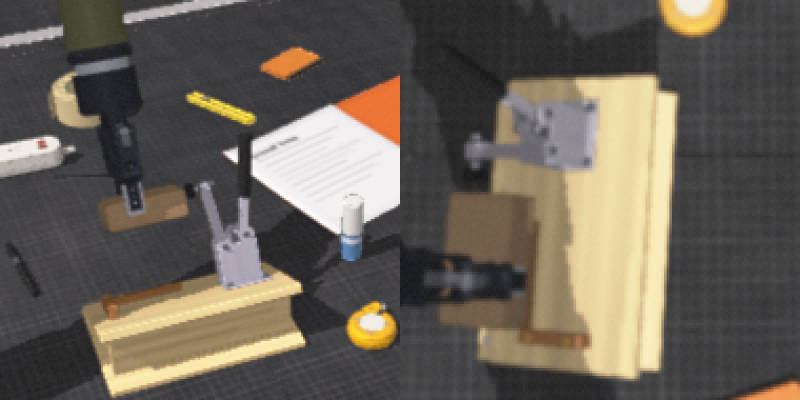

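Call:
servo_tool(
  series=[
    [-0.001,0.001,0.02,0,0,-0.004,1],
    [-0.001,0.001,0.025,0,0,-0.004,1],
    [0,0.002,0.025,0,0,0,1],
    [0,0,0.018,0,0,0,1],
    [0,0,0.008,0,0,0,1],
    [0,0,0,0,0,0,1],
    [0,0,0,0,0,0,1],
  ],
)

```text
time: 12.0
tool_pos: [0.4781, 0.0212, 0.085]
tcp_rot: [-0.007, 0.027, 0.974, -0.225]
ft_force: [0.2, 0.2, -0.8]
gripper_width: 0.69
gripper_force: 65.0
```

Run:
```python
from go import *
nest()
```

```text
tcp in nest mm [ 7.7 -5.5 20.2] F nest [-0.5  0.2 -0.6] turn left [ 0.0005 -0.0003  0.0009] M [0.52 0.02 0.  ] t 12.0 w 0.6895289301603086
```

Now lower slowly until contact.

Call:
servo_tool(
  series=[
    [0,0,0.003,0,0,0,1],
    [0,0,0.002,0,0,0,1],
    [0,0,0.002,0,0,0,1],
    [0,0,0,0,0,0,1],
  ],
)

```text
time: 12.5
tool_pos: [0.477, 0.0173, 0.0779]
tcp_rot: [-0.008, 0.028, 0.974, -0.225]
ft_force: [0.2, 0.2, 0.1]
gripper_width: 0.686
gripper_force: 65.0
```

Run:
```python
from go import *
nest()
```

```text
tcp in nest mm [ 8.2 -6.4 12. ] F nest [-0.1  0.2  0.2] turn left [-0.0008 -0.0021  0.0009] M [ 0.51 -0.02 -0.02] t 12.5 w 0.6860876076643533
```

Call:
servo_tool(
  series=[
    [0,0,0.001,0,0,0,1],
    [0,0,0,0,0,0,1],
  ],
)

```text
time: 12.75
tool_pos: [0.4772, 0.017, 0.0771]
tcp_rot: [-0.007, 0.028, 0.974, -0.225]
ft_force: [0.2, 0.3, -1.7]
gripper_width: 0.685
gripper_force: 65.0
```

Call:
servo_tool(
  series=[
    [0,0,0.001,0,0,0,1],
    [0,0,0,0,0,0,1],
  ],
)

```text
time: 13.0
tool_pos: [0.4771, 0.0166, 0.0762]
tcp_rot: [-0.007, 0.028, 0.974, -0.225]
ft_force: [-0.5, 0.9, -1.7]
gripper_width: 0.687
gripper_force: 65.0
```

Call:
servo_tool(
  series=[
    [0,0,0.001,0,0,0,1],
    [0,0,0,0,0,0,1],
  ],
)

```text
time: 13.25
tool_pos: [0.4771, 0.0161, 0.0752]
tcp_rot: [-0.007, 0.028, 0.974, -0.225]
ft_force: [0.3, -0.8, -0.5]
gripper_width: 0.687
gripper_force: 65.0
```

Run:
```python
from go import *
nest()
```

```text
tcp in nest mm [ 8.1 -6.3  9.1] F nest [ 0.5  0.3 -0.8] turn left [-0.0006 -0.0018  0.0009] M [ 0.55 -0.02 -0.05] t 13.25 w 0.6869367896173882
```

Call:
servo_tool(
  series=[
    [0,0,0.001,0,0,0,1],
    [0,0,0.0005,0,0,0,1],
    [0,0,0,0,0,0,1],
  ],
)

```text
time: 13.62
tool_pos: [0.4772, 0.016, 0.0748]
tcp_rot: [-0.008, 0.028, 0.974, -0.225]
ft_force: [-2.9, 1.6, 7.4]
gripper_width: 0.69
gripper_force: 66.0
```

Call:
servo_tool(
  series=[
    [0,0,0.001,0,0,0,1],
    [0,0,0.0005,0,0,0,1],
    [0,0,0,0,0,0,1],
  ],
)

```text
time: 14.0
tool_pos: [0.4772, 0.0159, 0.0748]
tcp_rot: [-0.008, 0.028, 0.974, -0.225]
ft_force: [-8.1, 2.7, 20.4]
gripper_width: 0.688
gripper_force: 67.5
```

Run:
```python
from go import *
nest()
```

```text
tcp in nest mm [ 8.  -6.1  8.6] F nest [ 7.  -8.3 19.3] turn left [-0.0001 -0.0028  0.001 ] M [-0.11  1.47 -0.7 ] t 14.0 w 0.6878786742746111
```

Call:
servo_tool(
  series=[
    [0,0,-0.0013,0,0,0,1],
    [0,0.003,0,0,0,0,1],
    [0,0.002,0,0,0,0,1],
    [0,0,0,0,0,0,1],
  ],
)

```text
time: 14.5
tool_pos: [0.4787, 0.0202, 0.0727]
tcp_rot: [-0.006, 0.027, 0.974, -0.225]
ft_force: [-0.6, 0.9, 6.9]
gripper_width: 0.688
gripper_force: 65.8
```

Run:
```python
from go import *
nest()
```

```text
tcp in nest mm [ 3.2 -4.9  8.7] F nest [ 2.3 -0.6  6.6] turn left [-0.0003  0.0005  0.0006] M [ 0.12  0.09 -0.03] t 14.5 w 0.6881208751424889
```

Call:
servo_tool(
  series=[
    [0,0.001,0,0,0,0,1],
    [0,0.001,0,0,0,0,1],
    [0,0,0,0,0,0,1],
  ],
)

```text
time: 14.88
tool_pos: [0.4789, 0.0218, 0.072]
tcp_rot: [-0.006, 0.028, 0.974, -0.225]
ft_force: [0.4, 0.7, 6.8]
gripper_width: 0.687
gripper_force: 65.8
```

Call:
servo_tool(
  series=[
    [0,0.001,0,0,0,0,1],
    [0,0.001,0,0,0,0,1],
    [0,0,0,0,0,0,1],
  ],
)

```text
time: 15.25
tool_pos: [0.479, 0.0237, 0.071]
tcp_rot: [-0.006, 0.027, 0.974, -0.225]
ft_force: [1.2, 0.2, 7.0]
gripper_width: 0.688
gripper_force: 65.8
```

Run:
```python
from go import *
nest()
```

```text
tcp in nest mm [-0.7 -4.7  8.7] F nest [2.8 1.2 6.4] turn left [-0.0004  0.0008  0.0005] M [ 0.04 -0.01  0.01] t 15.25 w 0.6880876678457296
```

Call:
servo_tool(
  series=[
    [0,0.001,0,0,0,0,1],
    [0,0.001,0,0,0,0,1],
    [0,0,0,0,0,0,1],
  ],
)

```text
time: 15.62
tool_pos: [0.4791, 0.0246, 0.0706]
tcp_rot: [-0.006, 0.028, 0.974, -0.226]
ft_force: [-0.3, 0.0, 10.5]
gripper_width: 0.686
gripper_force: 66.2
```

Call:
servo_tool(
  series=[
    [0,0.001,0,0,0,0,1],
    [0,0.0005,0,0,0,0,1],
    [0,0,0,0,0,0,1],
  ],
)

```text
time: 16.0
tool_pos: [0.4791, 0.0247, 0.0706]
tcp_rot: [-0.007, 0.028, 0.974, -0.227]
ft_force: [-0.6, -2.6, 14.1]
gripper_width: 0.687
gripper_force: 66.6
```

Run:
```python
from go import *
nest()
```

```text
tcp in nest mm [-1.8 -4.7  8.8] F nest [ 8.6 -0.4 11.5] turn left [-0.0038 -0.0007 -0.0008] M [-1.18  0.35 -0.13] t 16.0 w 0.6868779709246626
```

Call:
servo_tool(
  series=[
    [0.001,0,0,0,0,0,1],
    [0.001,0,0,0,0,0,1],
    [0.001,0,0,0,0,0,1],
    [0,0,0,0,0,0,1],
  ],
)

```text
time: 16.5
tool_pos: [0.4784, 0.0248, 0.0707]
tcp_rot: [-0.004, 0.028, 0.974, -0.226]
ft_force: [5.6, -3.7, 8.8]
gripper_width: 0.685
gripper_force: 65.6
```

Call:
servo_tool(
  series=[
    [0.001,0,0,0,0,0,1],
    [0.001,0,0,0,0,0,1],
    [0,0,0,0,0,0,1],
  ],
)

```text
time: 16.88
tool_pos: [0.4765, 0.0249, 0.0707]
tcp_rot: [-0.004, 0.028, 0.974, -0.226]
ft_force: [5.9, -4.9, 9.0]
gripper_width: 0.688
gripper_force: 65.6
```

Run:
```python
from go import *
nest()
```

```text
tcp in nest mm [-1.8 -7.3  8.9] F nest [8.1 6.1 6.1] turn left [-0.0026  0.0046 -0.0018] M [-1.09 -1.06  0.32] t 16.88 w 0.6879779349225296
```

Call:
servo_tool(
  series=[
    [0.001,0,0,0,0,0,1],
    [0.001,0,0,0,0,0,1],
    [0,0,0,0,0,0,1],
  ],
)

```text
time: 17.25
tool_pos: [0.4745, 0.025, 0.0707]
tcp_rot: [-0.004, 0.028, 0.974, -0.226]
ft_force: [5.1, -3.8, 7.7]
gripper_width: 0.686
gripper_force: 65.6
```

Call:
servo_tool(
  series=[
    [0.001,0,0,0,0,0,1],
    [0.001,0,0,0,0,0,1],
    [0,0,0,0,0,0,1],
  ],
)

```text
time: 17.62
tool_pos: [0.4726, 0.0252, 0.0707]
tcp_rot: [-0.004, 0.028, 0.974, -0.226]
ft_force: [5.4, -4.9, 8.0]
gripper_width: 0.688
gripper_force: 65.6
```

Run:
```python
from go import *
nest()
```

```text
tcp in nest mm [ -1.8 -11.3   8.9] F nest [7.6 5.7 5.2] turn left [-0.0026  0.0047 -0.0017] M [-1.11 -1.09  0.34] t 17.62 w 0.6879395972730763
```

Call:
servo_tool(
  series=[
    [0.001,0,0,0,0,0,1],
    [0.001,0,0,0,0,0,1],
    [0,0,0,0,0,0,1],
  ],
)

```text
time: 18.0
tool_pos: [0.4705, 0.0253, 0.0707]
tcp_rot: [-0.004, 0.028, 0.974, -0.226]
ft_force: [5.7, -4.6, 8.0]
gripper_width: 0.686
gripper_force: 65.7
```

Call:
servo_tool(
  series=[
    [0.001,0,0,0,0,0,1],
    [0.001,0,0,0,0,0,1],
    [0,0,0,0,0,0,1],
  ],
)

```text
time: 18.38
tool_pos: [0.4686, 0.0254, 0.0707]
tcp_rot: [-0.004, 0.028, 0.974, -0.226]
ft_force: [5.5, -3.9, 7.2]
gripper_width: 0.687
gripper_force: 65.6
```

Run:
```python
from go import *
nest()
```

```text
tcp in nest mm [ -1.8 -15.2   8.9] F nest [6.4 5.8 4.9] turn left [-0.0025  0.0048 -0.0017] M [-1.11 -1.1   0.38] t 18.38 w 0.6871971022237559
```

Call:
servo_tool(
  series=[
    [0.001,0,0,0,0,0,1],
    [0.001,0,0,0,0,0,1],
    [0,0,0,0,0,0,1],
  ],
)

```text
time: 18.75
tool_pos: [0.4686, 0.0254, 0.0708]
tcp_rot: [-0.002, 0.028, 0.974, -0.226]
ft_force: [11.3, -6.1, 2.9]
gripper_width: 0.685
gripper_force: 65.1
```

Call:
servo_tool(
  series=[
    [0.001,0,0,0,0,0,1],
    [0.001,0,0,0,0,0,1],
    [0,0,0,0,0,0,1],
  ],
)

```text
time: 19.12
tool_pos: [0.4685, 0.0256, 0.0711]
tcp_rot: [0.0, 0.027, 0.974, -0.226]
ft_force: [16.1, -7.1, 0.5]
gripper_width: 0.688
gripper_force: 65.0
```

Run:
```python
from go import *
nest()
d=snap("m")
a=d["side"]["pixels"][110:250,160:300,::-1];b=d["top"]["pixels"][160:300,170:310,::-1]
cv2.imwrite("pics/m.png",np.hstack([cv2.resize(a,(400,400),interpolation=3),cv2.resize(b,(400,400),interpolation=3)]))
```

```text
tcp in nest mm [ -1.8 -15.3   9.4] F nest [ 5.8 16.5 -2.3] turn left [-0.0014  0.0132 -0.0019] M [-1.17 -3.15  1.43] t 19.12 w 0.6875568216617548
```

Call:
servo_tool(
  series=[
    [-0.0025,0,0.001,0,0,0,1],
    [0,0,0,0,0,0,1],
  ],
)

```text
time: 19.48
tool_pos: [0.4687, 0.0254, 0.0706]
tcp_rot: [-0.003, 0.028, 0.974, -0.226]
ft_force: [7.5, -4.3, 11.0]
gripper_width: 0.687
gripper_force: 66.4
```

Run:
```python
from go import *
nest()
```

```text
tcp in nest mm [ -1.8 -15.1   8.8] F nest [8.3 7.7 8.2] turn left [-0.0021  0.0074 -0.0021] M [-1.31 -1.36  0.58] t 19.48 w 0.6866870409956558
```

Call:
servo_tool(
  series=[
    [0,0,0,0,0,0,-0.75],
    [0,0,0,0,0,0,-0.9],
    [0,0,0,0,0,0,-1],
    [0,0,0,0,0,0,-1],
    [0,0,-0.01,0,0,0,-1],
    [0,0,-0.03,0,0,0,-1],
    [0,0,-0.05,0,0,0,-1],
    [0,0,-0.05,0,0,0,-1],
    [0,0,-0.05,0,0,0,-1],
    [0,0,0,0,0,0,-1],
  ],
)

```text
time: 20.72
tool_pos: [0.4701, 0.1134, 0.2415]
tcp_rot: [-0.004, 0.026, 0.975, -0.223]
ft_force: [-0.8, 0.2, -0.2]
gripper_width: 1.0
gripper_force: 0.0
```

Run:
```python
from go import *
nest(); print(np.round(tool()[2]["joint_positions"],2),tool()[0])
```

```text
tcp in nest mm [ -6.  -18.7 200.9] F nest [-0.2 -0.8 -0.1] turn left [0.0046 0.0045 0.0017] M [ 0.47 -0.09 -0.01] t 20.73 w 1.00038682971617
[-1.2   0.13  0.7   1.76  0.3   1.52  0.97] [0.47014907 0.1133556  0.24147234]
```

```bash
sed -i 's/^def W/N0=N0+RN@np.array([-.0018,-.0035,-.0029])\ndef W/' go.py
python3 - <<'E'
from go import *
nest(); to(W(0,.118,.205),RT)
def P(f,s=102):
    f=np.radians(f);return np.array([130+s*np.cos(f)-9*np.sin(f)-11,63+s*np.sin(f)+9*np.cos(f)])
fs=[80,74,68,62,56,50,44,38,32,26,20,14,10,8,6]
ps=[P(f) for f in fs]
for f,p,q in zip(fs,ps,[np.array([118,164])]+ps): print(f,np.round(p,1),"step tool x,z mm",np.round([-(p-q)[0],-(p-q)[1]],1))
E
```

```text
tcp in nest mm [ -4.2 -15.2 203.8] F nest [-0.2 -0.8 -0.1] turn left [0.0046 0.0045 0.0017] M [ 0.47 -0.09 -0.01] t 20.73 w 1.00038682971617
shift [-0.1332 -0.0044 -0.0006] turn [0.0046 0.0045 0.0017] t 20.73 F [-0.8  0.2 -0.2]
80 [127.8 165. ] step tool x,z mm [-9.8 -1. ]
74 [138.5 163.5] step tool x,z mm [-10.6   1.5]
68 [148.9 160.9] step tool x,z mm [-10.4   2.6]
62 [158.9 157.3] step tool x,z mm [-10.1   3.7]
56 [168.6 152.6] step tool x,z mm [-9.6  4.7]
50 [177.7 146.9] step tool x,z mm [-9.1  5.7]
44 [186.1 140.3] step tool x,z mm [-8.5  6.6]
38 [193.8 132.9] step tool x,z mm [-7.7  7.4]
32 [200.7 124.7] step tool x,z mm [-6.9  8.2]
26 [206.7 115.8] step tool x,z mm [-6.   8.9]
20 [211.8 106.3] step tool x,z mm [-5.   9.5]
14 [215.8  96.4] step tool x,z mm [-4.   9.9]
10 [217.9  89.6] step tool x,z mm [-2.1  6.8]
8 [218.8  86.1] step tool x,z mm [-0.9  3.5]
6 [219.5  82.6] step tool x,z mm [-0.7  3.5]
```

Call:
servo_tool(
  series=[
    [0,0,0,0,0,0,1],
    [0,0,0,0,0,0,1],
    [0,0,0,0,0,0,1],
    [0,0,0,0,0,0,1],
  ],
)

```text
time: 21.22
tool_pos: [0.468, 0.1098, 0.2378]
tcp_rot: [-0.008, 0.028, 0.974, -0.225]
ft_force: [-0.3, 0.4, 0.7]
gripper_width: 0.14
gripper_force: 0.0
```

Call:
servo_tool(
  series=[
    [-0.02,-0.002,0,0.002,0.002,0,1],
    [-0.03,-0.002,0,0.002,0.002,0,1],
    [-0.03,0,0,0,0,0,1],
    [-0.03,0,0,0,0,0,1],
    [-0.018,0,0,0,0,0,1],
    [0,0,0,0,0,0,1],
    [0,0,0,0,0,0,1],
  ],
)

```text
time: 22.1
tool_pos: [0.5952, 0.0992, 0.239]
tcp_rot: [-0.01, 0.028, 0.973, -0.227]
ft_force: [0.5, 0.4, -0.5]
gripper_width: -0.002
gripper_force: 0.0
```

Run:
```python
from go import *
nest(); to(W(0,.118,.164),RT); print(np.round(tool()[2]["joint_positions"],2))
d=snap("n")
B=lambda v:[W(*(np.array(p)/1e3+v)) for p in((-30,-50,34),(30,-50,34),(30,50,34),(-30,50,34))]
ims=[]
for c,(x0,y0,w,h) in dict(side=(185,90,120,140),top=(170,150,120,140)).items():
    im=cv2.resize(d[c]["pixels"][y0:y0+h,x0:x0+w,::-1],None,fx=3.3,fy=3.3,interpolation=3)
    pl=lambda P,col:cv2.polylines(im,[np.round((proj(d[c],np.array(P))+.5-[x0,y0])*3.3).astype(int)],True,col,1,cv2.LINE_AA)
    pl(B(np.zeros(3)),(0,0,255)); H=[W(0,.130,.063)]
    for a in(80,75.4): t=np.radians(a); pl([H[0],W(0,.130+.127*np.cos(t),.063+.127*np.sin(t))],(0,255,255))
    ims.append(im)
    r=imaging.cut_out(d[c],"cork_block");print(c,[(round(x["score"],2),np.round(x["bbox"])) for x in r])
cv2.imwrite("pics/n.png",np.hstack(ims))
```

```text
tcp in nest mm [  1.  110.5 198.6] F nest [-0.6  0.5 -0.3] turn left [-0.0047 -0.0067  0.0012] M [ 0.46  0.01 -0.03] t 22.1 w -0.0024974009542026846
shift [-0.0078  0.0012  0.0345] turn [-0.0047 -0.0067  0.0012] t 22.1 F [ 0.5  0.4 -0.5]
[-0.99  0.42  0.74  1.49  0.15  1.5   1.21]
side [(0.97, array([202., 184., 248., 213.])), (0.8, array([328., 292., 368., 320.])), (0.76, array([200., 310., 238., 342.]))]
top [(0.79, array([370., 174., 407., 202.])), (0.7, array([340., 290., 376., 322.])), (0.67, array([206., 230., 234., 278.]))]
```

View pics/n.png

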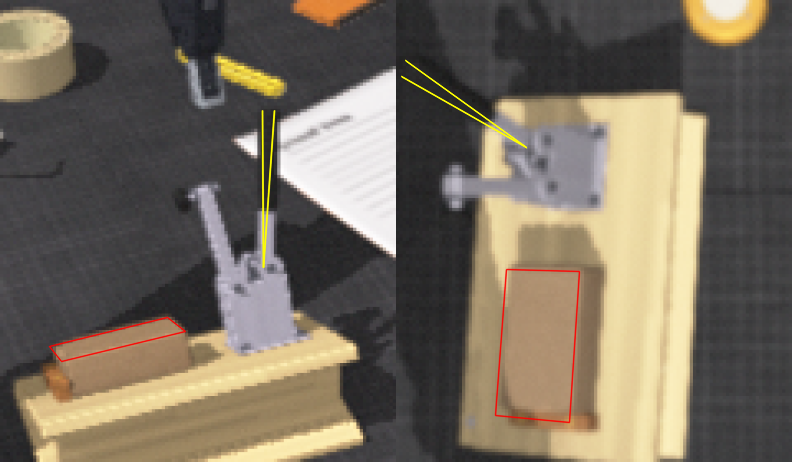

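Call:
servo_tool(
  series=[
    [-0.004,0.001,0.01,-0.002,-0.003,0,1],
    [-0.004,0,0.012,-0.002,-0.003,0,1],
    [0,0,0.012,0,0,0,1],
    [0,0,0,0,0,0,1],
    [0,0,0,0,0,0,1],
  ],
)

```text
time: 22.92
tool_pos: [0.603, 0.0847, 0.2084]
tcp_rot: [-0.006, 0.027, 0.974, -0.225]
ft_force: [-0.1, -0.6, 0.4]
gripper_width: -0.002
gripper_force: 0.0
```

Run:
```python
from go import *
nest()
```

```text
tcp in nest mm [  0.2 119.1 164.9] F nest [ 0.7 -0.1  0.1] turn left [-0.0005  0.0004  0.0009] M [ 0.46 -0.03  0.02] t 22.93 w -0.002266956208195393
```

Now the first half of the arc.

Call:
servo_tool(
  series=[
    [-0.005,0,0,0,0,0,1],
    [-0.005,0,0,0,0,0,1],
    [-0.0055,0,0.0008,0,0,0,1],
    [-0.0055,0,0.0008,0,0,0,1],
    [-0.0052,0,0.0013,0,0,0,1],
    [-0.0052,0,0.0013,0,0,0,1],
    [-0.005,0,0.0018,0,0,0,1],
    [-0.005,0,0.0018,0,0,0,1],
    [0,0,0,0,0,0,1],
  ],
)

```text
time: 24.05
tool_pos: [0.6444, 0.0785, 0.201]
tcp_rot: [-0.006, 0.027, 0.974, -0.225]
ft_force: [0.9, 0.5, -0.4]
gripper_width: 0.003
gripper_force: 0.0
```

Run:
```python
from go import *
nest()
```

```text
tcp in nest mm [  0.4 160.7 156.6] F nest [-0.7  0.9 -0.2] turn left [-0.0011  0.0002  0.0005] M [ 0.41 -0.05  0.01] t 24.05 w 0.002859056634100083
```

Run:
```python
from go import *
c=imaging.capture("side")
for t in("clamp_handle","clamp_pad","cork_block"): print(t,[(round(r["score"],2),np.round(r["bbox"])) for r in imaging.cut_out(c,t)][:2])
for f in(80,62,8):
    t=np.radians(f);print(f,proj(c,np.array([W(0,.130+s*np.cos(t),.063+s*np.sin(t)) for s in(0,.045,.127)])).round().tolist())
print(proj(c,W(0,.1607,.1566)))
```

```text
clamp_handle [(0.84, array([256., 125., 282., 175.]))]
clamp_pad [(0.33, array([318., 150., 324., 179.]))]
cork_block [(0.82, array([328., 293., 367., 321.])), (0.79, array([200., 186., 246., 211.]))]
80 [[264.0, 171.0], [264.0, 154.0], [264.0, 123.0]]
62 [[264.0, 171.0], [269.0, 154.0], [278.0, 125.0]]
8 [[264.0, 171.0], [279.0, 165.0], [306.0, 154.0]]
[268.93190468 133.92714229]
```

Call:
servo_tool(
  series=[
    [-0.0048,0,0.0024,0,0,0,1],
    [-0.0048,0,0.0024,0,0,0,1],
    [-0.0045,0,0.0028,0,0,0,1],
    [-0.0045,0,0.0028,0,0,0,1],
    [-0.0042,0,0.0033,0,0,0,1],
    [-0.0042,0,0.0033,0,0,0,1],
    [-0.0038,0,0.0037,0,0,0,1],
    [-0.0038,0,0.0037,0,0,0,1],
    [-0.0034,0,0.0041,0,0,0,1],
    [-0.0034,0,0.0041,0,0,0,1],
    [-0.003,0,0.0045,0,0,0,1],
    [-0.003,0,0.0045,0,0,0,1],
  ],
)

```text
time: 25.75
tool_pos: [0.6907, 0.0579, 0.1638]
tcp_rot: [-0.006, 0.027, 0.974, -0.225]
ft_force: [-0.4, 0.1, 0.8]
gripper_width: 0.001
gripper_force: 0.5
```

Run:
```python
from go import *
nest()
```

```text
tcp in nest mm [2.000e-01 2.081e+02 1.152e+02] F nest [ 0.3 -0.4  0.8] turn left [-0.0004  0.0005  0.0009] M [ 0.43 -0.    0.  ] t 25.75 w 0.001334636690524672
```

Call:
servo_tool(
  series=[
    [-0.0025,0,0.0048,0,0,0,1],
    [-0.0025,0,0.0048,0,0,0,1],
    [-0.002,0,0.005,0,0,0,1],
    [-0.002,0,0.005,0,0,0,1],
    [-0.001,0,0.0034,0,0,0,1],
    [-0.001,0,0.0034,0,0,0,1],
    [0,0,0,0,0,0,1],
  ],
)

```text
time: 26.62
tool_pos: [0.7001, 0.0455, 0.1395]
tcp_rot: [-0.007, 0.027, 0.974, -0.225]
ft_force: [0.3, 0.7, -0.5]
gripper_width: -0.001
gripper_force: 0.0
```

Run:
```python
from go import *
nest()
```

```text
tcp in nest mm [2.000e-01 2.183e+02 8.820e+01] F nest [-0.8  0.3 -0.2] turn left [-0.001  -0.0014  0.0009] M [ 0.46 -0.05 -0.01] t 26.62 w -0.0007849396730363461
```

Call:
servo_tool(
  series=[
    [0,0,0.003,0,0,0,1],
    [0,0,0.002,0,0,0,1],
    [0,0,0,0,0,0,1],
  ],
)

```text
time: 27.0
tool_pos: [0.7006, 0.0439, 0.136]
tcp_rot: [-0.006, 0.027, 0.974, -0.225]
ft_force: [-0.5, 1.2, 2.2]
gripper_width: 0.002
gripper_force: 1.2
```

Run:
```python
from go import *
nest()
c=imaging.capture("side")
for t in("clamp_handle","clamp_pad","cork_block"): print(t,[(round(r["score"],2),np.round(r["bbox"])) for r in imaging.cut_out(c,t)][:3])
print(proj(c,W(0,.02,.034)))
```

```text
tcp in nest mm [1.000e-01 2.188e+02 8.440e+01] F nest [-0.1 -0.5  2.5] turn left [-0.0003  0.0004  0.0009] M [ 0.4   0.13 -0.08] t 27.0 w 0.0023600068560325773
clamp_handle [(0.69, array([248., 153., 307., 173.]))]
clamp_pad []
cork_block [(0.77, array([327., 293., 365., 323.])), (0.74, array([202., 313., 238., 344.])), (0.61, array([201., 186., 247., 208.]))]
[226.96321477 190.31800003]
```

Just touching; press a bit more to be sure it is on its stop.

Call:
servo_tool(
  series=[
    [0,0,0.0015,0,0,0,1],
    [0,0,0.001,0,0,0,1],
    [0,0,0,0,0,0,1],
  ],
)

```text
time: 27.58
tool_pos: [0.7007, 0.0437, 0.1355]
tcp_rot: [-0.006, 0.027, 0.974, -0.225]
ft_force: [-4.9, 3.6, 10.4]
gripper_width: -0.004
gripper_force: 5.9
```

Run:
```python
from go import *
nest()
```

```text
tcp in nest mm [1.00e-01 2.19e+02 8.38e+01] F nest [ 1.6 -5.1 10.8] turn left [0.0004 0.0012 0.001 ] M [ 0.14  0.77 -0.45] t 27.57 w -0.004051351120841777
```

Call:
servo_tool(
  series=[
    [0,0,-0.01,0,0,0,1],
    [0,0,-0.03,0,0,0,1],
    [0,0,-0.05,0,0,0,1],
    [0,0,-0.05,0,0,0,1],
    [0,0,-0.05,0,0,0,1],
    [0,0,0,0,0,0,1],
    [0,0,0,0,0,0,1],
  ],
)

```text
time: 28.45
tool_pos: [0.7051, 0.1254, 0.3033]
tcp_rot: [-0.007, 0.027, 0.974, -0.225]
ft_force: [0.0, 0.3, -1.9]
gripper_width: 0.001
gripper_force: 0.0
```

Run:
```python
from go import *
from scipy.optimize import minimize
nest()
d={c:imaging.capture(c) for c in("side","top")}
for c in d:
    for t in("clamp_handle","clamp_pad","cork_block"): print(c,t,[(round(r["score"],2),np.round(r["bbox"])) for r in imaging.cut_out(d[c],t)][:4])
c=d["side"]
for f in(8,13.5,20,30):
    t=np.radians(f);print(f,proj(c,np.array([W(0,.130+s*np.cos(t),.063+s*np.sin(t)) for s in(.045,.127)])).round(1).tolist())
# dark grip pixels near the shut handle
p=c["pixels"];m=cv2.inRange(p,(0,0,0),(32,32,32))[140:185,275:320];ys,xs=np.nonzero(m);print(len(xs),xs.min()+275,xs.max()+275,ys.min()+140,ys.max()+140)
B=np.array([W(*(np.array(q)/1e3)) for q in[(x,y,z) for x in(-30,30) for y in(-50,50) for z in(0,34)]])
for k in d: q=proj(d[k],B);print(k,"seated bbox",q.min(0).round(),q.max(0).round())
cv2.imwrite("pics/z.png",p[:,:,::-1])
```

```text
tcp in nest mm [1.000e-01 2.187e+02 2.705e+02] F nest [-1.1  0.  -1.6] turn left [-0.001  -0.0008  0.0009] M [ 0.43 -0.02 -0.03] t 28.45 w 0.001277619735157101
side clamp_handle [(0.78, array([246., 155., 307., 175.]))]
side clamp_pad []
side cork_block [(0.9, array([200., 186., 248., 209.])), (0.85, array([328., 290., 367., 320.])), (0.83, array([203., 313., 239., 344.])), (0.35, array([192., 154., 308., 223.]))]
top clamp_handle [(0.68, array([202., 133., 214., 210.]))]
top clamp_pad []
top cork_block [(0.8, array([204., 230., 231., 276.])), (0.69, array([344., 293., 376., 320.])), (0.62, array([370., 175., 405., 205.]))]
8 [[279.3, 164.6], [306.2, 154.1]]
13.5 [[278.7, 163.2], [304.8, 150.0]]
20 [[277.9, 161.6], [302.6, 145.4]]
30 [[276.3, 159.3], [298.3, 138.9]]
12 283 295 161 165
side seated bbox [199. 186.] [243. 211.]
top seated bbox [200. 231.] [233. 277.]
```

```bash
python3 -c "
from station import bot
print(bot.finish_job())"
```

```text
the job is handed in; nothing more can be done
None
```

The cork block lies flat on the sloped board against both stops. The clamp handle is over centre and stayed shut after the arm let go. I never got a clear view of the rubber pad on the block, so its hold is inferred from the shut handle. I handed the job in at about 28.5 s.

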